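# Nest the drained mixing cups

## Task

Put the washed steel mixing cups away: take the three that are draining on the sloping rack and nest them, mouth down and in order of size, over the smallest cup where it stands in the wooden tray, each one pushed fully home and level so that the four make one neat stack. Set the cups down gently rather than dropping them, and leave everything else where it is.

Things in the scene. Friction and masses are not known exactly. Their poses are not given: they have to be found in the camera images.
- cup0: smallest of four steel cups, tapered, mouth down: 50 mm across the rim (below), 40 mm across the flat closed end (on top), 60 mm tall, about 50 g; wall 1.8 mm. Origin: centre of the mouth; +z: along its axis to the closed end. It stands in the tray, bottom of the stack; each next cup rests on the closed end inside it (4 mm thick), so its origin sits 4 mm higher.
- cup1: second smallest of four steel cups, tapered, mouth down: 60 mm across the rim (below), 48 mm across the flat closed end (on top), 60 mm tall, about 70 g; wall 1.8 mm. Origin: centre of the mouth; +z: along its axis to the closed end. Starts on the sloping rack, leaning 30 degrees, in any of the four places; home, its origin is 4 mm above the next smaller cup's.
- cup2: second largest of four steel cups, tapered, mouth down: 70 mm across the rim (below), 56 mm across the flat closed end (on top), 60 mm tall, about 90 g; wall 1.8 mm. Origin: centre of the mouth; +z: along its axis to the closed end. Starts on the sloping rack, leaning 30 degrees, in any of the four places; home, its origin is 4 mm above the next smaller cup's.
- cup3: largest of four steel cups, tapered, mouth down: 80 mm across the rim (below), 64 mm across the flat closed end (on top), 60 mm tall, about 110 g; wall 1.8 mm. Origin: centre of the mouth; +z: along its axis to the closed end. Starts on the sloping rack, leaning 30 degrees, in any of the four places; home, its origin is 4 mm above the next smaller cup's.
- rack: fixed draining rack, 460 mm wide (y), 120 mm deep (x). Origin on the table under its middle; local -x is its low front, facing away from the robot. Flat grippy surface rising at 30 degrees from 74 mm high in front (lip to 80 mm) to 136 mm behind. Three cups and the dish stand on it in a row at local x 0, z 105 mm, y about -168, -56, 56, 168 mm, closed ends leaning to local -x
- dish: bystander: round white china dish, upturned on the rack in the same row as the cups, 72 mm across, 40 mm tall, straight sides; origin at the centre of its mouth, +z to its closed end
- tray: fixed wooden tray, 260 mm (x) by 300 mm (y), walls 8 mm thick and 32 mm high, floor 8 mm thick; origin at the centre of its underside. The smallest cup stands on its floor between the bottle (local +y side) and the jug of brushes (local -y side), each 85 mm or more from the cup's axis
- bottle: bystander: white plastic bottle standing in the tray, 56 mm across, 205 mm tall; origin at the centre of its underside
- jug: bystander: terracotta jug standing in the tray, 64 mm across, 108 mm tall, with brushes standing in it up to about 260 mm; origin at the centre of its underside
- jar: bystander: amber jar with a lid standing in the tray on the side away from the robot, 44 mm across, 50 mm tall; origin at the centre of its underside
- mug: bystander: mug standing on the table beyond the rack, 76 mm across, 88 mm tall; origin at the centre of its underside, handle on local +y reaching 69 mm from its axis
- tube: bystander: aluminium paint tube lying on the table beyond the rack, 125 mm long (local x), 21 mm thick; origin under its middle
- knife: bystander: palette knife with a wooden handle lying on the table beyond the rack, 200 mm long (local x), 13 mm thick; origin under its middle
Mind the look-alikes: they are no part of the job. Leave any pink look-alike of the cup2 alone.

How it is judged:
By the outcome, as a careful person would: the job done as asked, in the order asked, and still so for the second after the job is handed in, with the robot touching nothing.
It also fails if it takes over 70 s, if anything falls off the work surface, if the arm or the gripper's body presses on something with over 40 N, if the wrist force passes 120 N, or if a joint passes its speed limit or range.

## Robot

A 7-joint arm with a two-finger parallel gripper is mounted at the origin on the work surface. World frame = base frame: x ahead of the robot, y to its left, z up, the work surface at z = 0. Lengths are in m, angles in rad, forces in N, time in s.
With the tool pointing down it reaches from about 0.4 to 0.925 m from the base axis. Payload 5.6 kg.
Tool frame: the origin (TCP) lies midway between the tips of the shut fingers; the grasp point (between the pads) lies 19 mm behind it (ctrl.grip_point_offset is the distance from the TCP to the grasp point, in m); z points along the fingers, y is the line along which they close (so a half turn about z gives the same grasp; the last joint's range is limited). The gripper opens to 85 mm and grips with 20 to 120 N. Pads are 22 mm wide; open, the fingers measure 114 mm over their backs; the gripper's body (76 mm by 85 mm) begins 54 mm behind the grasp point. The pads swing forward as they close: fully open they stand 13 mm farther back than shut.
Start: joints at [1.107, 0.468, -0.012, 1.603, 0.006, 1.071, -0.056], TCP at [0.265, -0.593, 0.231] pointing down, gripper open.
Joint ranges: [-2.53, 2.53], [-0.31, 2.02], [-1.57, 1.55], [0.28, 2.44], [-1.29, 4.43], [0.15, 1.84], [-2.92, 2.92]. Speed limits (rad/s): [2.57, 2.57, 3.14, 3.14, 3.14, 3.14, 3.14].

## Interface

Orientations are given as [roll, pitch, yaw] about the fixed x, y, z axes, in that order (R = Rz(yaw) Ry(pitch) Rx(roll)).
In Python, from bench import ctrl gives the robot as it stands.
- The arm moves only by the shell command python3 -m pendant 'ROWS'. ROWS is JSON, a list of rows, each a list of 3 entries, a list of its own where there are three numbers: the turn, a rotation vector about the tool's x, y, z normalised to -1 to 1, where 1 is pi rad, then the shift along the tool's x, y, z normalised to -1 to 1, where 1 is 5 cm, then the opening, from 0 (shut) to 1 (fully open). In form: [[[wx, wy, wz], [x, y, z], grip], ...]. A call has exactly 10 rows; each row shifts and turns the commanded pose from where the row before left it, along the tool's axes as they then stand; what a row does not reach is not made up. A row lasts 1/8 s, in which the tool goes at most 62.5 mm and 10.7 degrees, less where a joint would pass 70% of its speed; a pose out of reach is approached as far as the arm can. A call with a number of a shift or a turn outside -1 to 1 is refused whole. A call with a gripper value outside its range is refused whole. The fingers move at their own pace and stop on an object; the grip force is fixed at half the most. Time passes only in rows, so rows that do not move let the fingers close, or fill a call up. It gives the time, the measured TCP pose, the force, the opening and the grip force at its end, in the units of the state.
- ctrl.state(): the state, without advancing time (a new reading comes with each control period).
- ctrl.get_image(name): name is "side" or "top"; returns (picture, depth): 420x560x3 uint8, red, green, blue; 420x560 float32, m along the optical axis (not along the pixel's ray), 0 where there is no reading.
- ctrl.get_calibration(name): a dict with "camera_matrix" (3x3 intrinsics, pixels), "k1" (the pictures are not rectified: a ray, as slopes to the right and down, at radius r is drawn at 1 + k1 r^2 times it, then the intrinsics apply), "pose" (4x4, takes a point from camera to world coordinates). Camera axes: x right, y down, z forward; pixel columns grow to the right and rows downward; lengths in m; the calibration is good to about 2 mm. A picture is of the moment at which its call begins. get_calibration takes no time and is no camera call.
- ctrl.job_done(): hands the job in; it is judged then, once.
The state is a dict: "t": time; "q": joint angles; "joint_vel": joint speeds; "joint_efforts": joint torques, N m; "ee_pos": TCP position; "tcp_rot": TCP orientation; "ft_force": force on the tool from outside, world axes, zero at the start; "wrist_torque": the same for the moment, N m; "width": finger opening in m; "finger_force": force on a finger pad.
Only numpy, scipy, OpenCV 4.12 (cv2) and the standard library are available. Lean on these libraries where they do the work, as an engineer would, in place of code of your own. Each camera call takes 0.05 s, during which the arm holds its last target. There are 200 camera calls.

## Working session

There is one attempt and no reset: what is moved stays moved. The work goes in short steps, Python scripts to look and compute and a shell command to move; the robot and the scene stay as the last step left them, time stands still between calls to the robot, and variables do not carry over. Pictures are saved under pics/ and viewed, at most 10 in all, crops included, and the job is handed in when it is done.

```bash
ls; mkdir -p pics; python3 - <<'E'
from bench import ctrl
import cv2,numpy as np
s=ctrl.state()
print({k:np.round(v,3).tolist() for k,v in s.items()})
for n in("side","top"):
    im,d=ctrl.get_image(n); c=ctrl.get_calibration(n)
    print(n,np.round(c["camera_matrix"],2).tolist(),c["k1"],np.round(c["pose"],4).tolist())
    cv2.imwrite(f"pics/{n}0.png",im[:,:,::-1]); np.savez(f"{n}0.npz",im=im,d=d)
E
```

```text
pics
{'t': 0.0, 'q': [1.107, 0.468, -0.012, 1.604, 0.006, 1.071, -0.056], 'joint_vel': [-0.001, -0.002, -0.0, 0.001, 0.0, -0.0, -0.0], 'joint_efforts': [0.001, -53.238, 0.022, -25.13, 0.012, 0.008, 0.0], 'ee_pos': [0.265, -0.593, 0.23], 'tcp_rot': [-3.14, 0.0, 0.421], 'ft_force': [0.381, -0.052, -0.198], 'wrist_torque': [-0.055, 0.012, 0.054], 'finger_force': 0.0, 'width': 0.086}
side [[385.17, 0.0, 281.82], [0.0, 385.17, 211.96], [0.0, 0.0, 1.0]] -0.007617432031834667 [[-0.8634, -0.2928, 0.4108, 0.0336], [-0.5043, 0.5195, -0.6898, 0.8158], [-0.0114, -0.8027, -0.5962, 0.8235], [0.0, 0.0, 0.0, 1.0]]
top [[425.75, 0.0, 282.32], [0.0, 425.75, 208.55], [0.0, 0.0, 1.0]] 0.03856174291291571 [[-0.0259, -0.9821, 0.1865, 0.2986], [-0.9995, 0.0284, 0.0107, -0.0412], [-0.0158, -0.1861, -0.9824, 1.2449], [0.0, 0.0, 0.0, 1.0]]
```

View pics/top0.png

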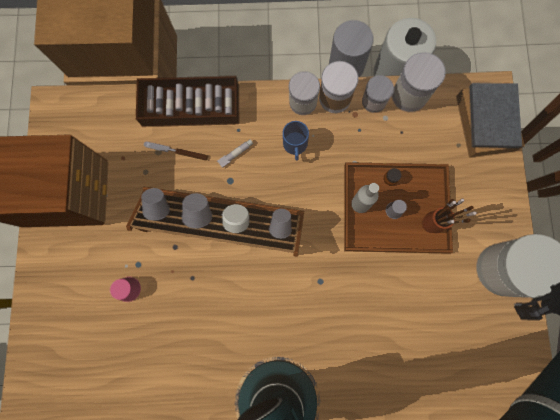

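View pics/side0.png

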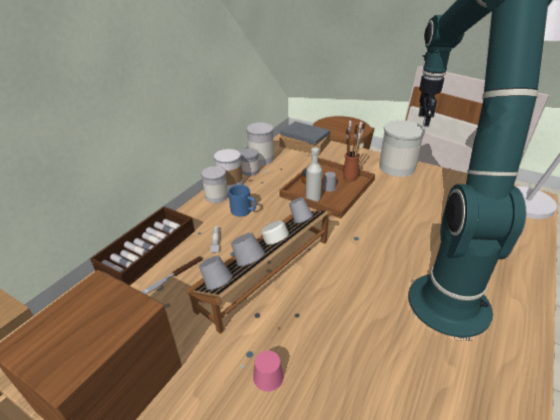

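The top view shows the grey cups on the rack at (154,205), (196,210) and (281,222), with the dish at (235,218). cup0 is in the tray at (397,210), with the bottle at (368,197), the jug at (435,220) and the jar at (393,176). The pink look-alike stands alone on the table at (125,289), so I leave it alone. The side view agrees. Next I'll measure sizes and positions, and make the enlarged crop.

```bash
cat > h.py <<'E'
import numpy as np,cv2
from bench import ctrl
def world(n,d):
    c=ctrl.get_calibration(n);K=np.array(c["camera_matrix"]);P=np.array(c["pose"])
    v,u=np.mgrid[:d.shape[0],:d.shape[1]]
    s=cv2.undistortPoints(np.stack([u,v],-1).reshape(-1,1,2).astype(float),K,np.array([c["k1"],0,0,0.]))[:,0]
    p=np.c_[s,np.ones(len(s))]*d.reshape(-1,1)
    w=(p@P[:3,:3].T+P[:3,3]).reshape(*d.shape,3); w[d==0]=np.nan
    return w
E
python3 - <<'E'
from h import *
T=np.load("top0.npz");S=np.load("side0.npz")
for n,A,boxes in(("top",T,{"A":(137,183,172,222),"B":(180,192,214,230),"D":(220,203,252,234),"C":(268,206,296,240),"cup0":(387,196,408,222),"bottle":(352,180,382,215),"jar":(384,166,403,184),"jug":(422,205,450,233)}),
 ("side",S,{"A":(196,254,236,290),"B":(230,230,265,268),"D":(260,218,290,245),"C":(287,195,315,225),"cup0":(321,170,338,193),"bottle":(304,148,324,202)})):
    w=world(n,A["d"]); im=A["im"].astype(int)
    t=w[230:300,300:500] if n=="top" else w[200:240,400:430]
    print(n,"table z",np.nanmedian(t[...,2]),np.nanstd(t[...,2]))
    for k,(a,b,c,e) in boxes.items():
        p=w[b:e,a:c]; sat=np.ptp(im[b:e,a:c],axis=2)
        m=(sat<40)&np.isfinite(p[...,2]) if k not in("jar","jug") else np.isfinite(p[...,2])
        q=p[m]; 
        th=0.12 if k in"ABCD" else 0.045 if k!="bottle" else .06
        q=q[q[:,2]>th]
        z=np.percentile(q[:,2],[50,90,98]); top=q[q[:,2]>z[2]-.006] if k=="cup0" else q
        print(k,len(q),"c",np.round(q.mean(0),4),"min",np.round(np.percentile(q,2,axis=0),3),"max",np.round(np.percentile(q,98,axis=0),3),"top",np.round(top.mean(0),4))
c1=cv2.resize(T["im"][175:260,115:310],None,fx=4,fy=4,interpolation=2)
c2=cv2.resize(T["im"][155:260,335:470],None,fx=2,fy=2,interpolation=2)
c=np.zeros((c1.shape[0]+c2.shape[0],c1.shape[1],3),np.uint8);c[:c1.shape[0]]=c1;c[c1.shape[0]:,:c2.shape[1]]=c2
s=cv2.resize(S["im"][185:300,180:340],None,fx=2,fy=2)[:210,:]
c[c1.shape[0]:c1.shape[0]+210,300:620]=s
cv2.imwrite("pics/crop.png",c[:600,:,::-1]);print(c.shape)
E
```

```text
top table z 0.0011905202042434837 0.01967568416296245
A 710 c [0.5272 0.3107 0.1474] min [0.489 0.284 0.121] max [0.57  0.35  0.169] top [0.5272 0.3107 0.1474]
B 865 c [0.5051 0.1984 0.1488] min [0.464 0.167 0.122] max [0.551 0.236 0.171] top [0.5051 0.1984 0.1488]
D 657 c [0.4856 0.0956 0.1389] min [0.451 0.063 0.121] max [0.524 0.129 0.155] top [0.4856 0.0956 0.1389]
C 532 c [ 0.4669 -0.0231  0.1474] min [ 0.433 -0.048  0.121] max [0.503 0.003 0.168] top [ 0.4669 -0.0231  0.1474]
cup0 203 c [ 0.5174 -0.3512  0.0652] min [ 0.5   -0.371  0.047] max [ 0.537 -0.334  0.072] top [ 0.5193 -0.3531  0.069 ]
bottle 495 c [ 0.533  -0.2503  0.1473] min [ 0.514 -0.279  0.067] max [ 0.561 -0.23   0.215] top [ 0.533  -0.2503  0.1473]
jar 159 c [ 0.6129 -0.3489  0.0574] min [ 0.596 -0.367  0.048] max [ 0.631 -0.331  0.063] top [ 0.6129 -0.3489  0.0574]
jug 549 c [ 0.4721 -0.4425  0.1087] min [ 0.448 -0.469  0.047] max [ 0.501 -0.426  0.215] top [ 0.4721 -0.4425  0.1087]
side table z 0.0012805108437036195 0.0016915996247507
A 806 c [0.5162 0.3234 0.1433] min [0.472 0.291 0.121] max [0.562 0.347 0.169] top [0.5162 0.3234 0.1433]
B 805 c [0.4957 0.2145 0.1447] min [0.454 0.13  0.121] max [0.542 0.25  0.171] top [0.4957 0.2145 0.1447]
D 478 c [0.4734 0.112  0.1369] min [0.434 0.075 0.121] max [0.516 0.139 0.155] top [0.4734 0.112  0.1369]
C 414 c [ 0.4576 -0.009   0.142 ] min [ 0.414 -0.037  0.121] max [0.497 0.026 0.166] top [ 0.4576 -0.009   0.142 ]
cup0 112 c [ 0.5147 -0.3401  0.0657] min [ 0.498 -0.369  0.045] max [ 0.536 -0.264  0.122] top [ 0.5139 -0.2649  0.1246]
bottle 502 c [ 0.5328 -0.2427  0.1297] min [ 0.513 -0.267  0.062] max [ 0.559 -0.229  0.214] top [ 0.5328 -0.2427  0.1297]
(550, 780, 3)
```

View pics/crop.png

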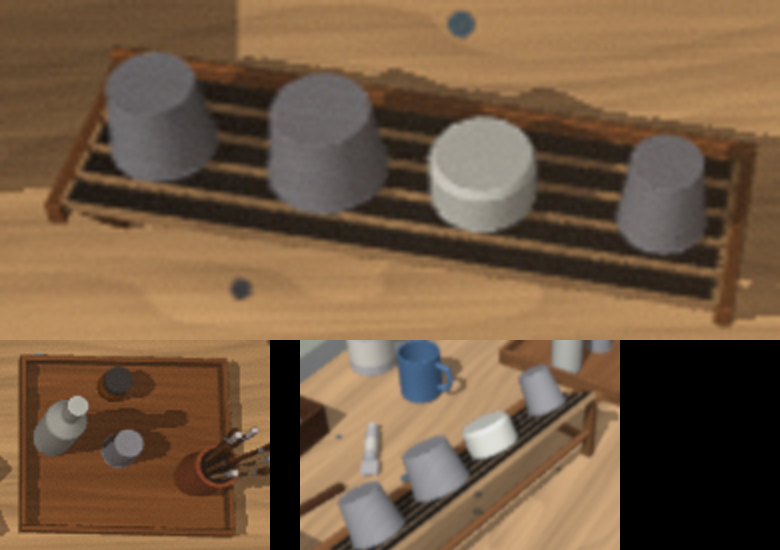

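Crop: A (154,205) is mid-sized, so it is cup2. B (196,210) is the widest, so it is cup3. C (281,222) is the narrowest on the rack, so it is cup1. D (235,218) is the white dish. The only other look-alike is the pink one at (125,289), which I leave. I'll check the diameters in numbers and get the closed-end centres.

```bash
python3 - <<'E'
from h import *
B={"top":{"A":(137,183,172,222),"B":(180,190,214,230),"D":(220,203,252,234),"C":(268,206,296,240),"cup0":(387,196,408,222)},
"side":{"A":(196,252,236,290),"B":(228,228,266,268),"D":(260,218,290,245),"C":(287,195,315,225),"cup0":(323,170,338,193)}}
W={n:world(n,np.load(n+"0.npz")["d"]) for n in B}; I={n:np.load(n+"0.npz")["im"].astype(int) for n in B}
for psi in np.radians([-10.,]):
  f=np.array([np.cos(psi),np.sin(psi),0]);r=np.array([-f[1],f[0],0])
  for k in "ABCD":
   for n in B:
    a,b,c,e=B[n][k]; p=W[n][b:e,a:c]; m=(np.ptp(I[n][b:e,a:c],axis=2)<40)&(p[...,2]>.1)
    q=p[m]; 
    # plane fit of the top face, starting from nominal normal
    nn=f*.5+np.array([0,0,.866])
    for _ in range(4):
        hh=q@nn; h0=np.percentile(hh,97); t=q[abs(hh-h0+.0015)<.004]
        c0=t.mean(0); v=np.linalg.svd(t-c0)[2][2]; v*=np.sign(v[2])
    hh=q@nn; h0=np.median(t@nn); s=np.cross(r,nn)*-1
    t=q[abs(q@nn-h0)<.003]; x=t@r;y=t@s
    (cx,cy),rad=cv2.minEnclosingCircle(np.c_[x,y].astype(np.float32)*1000)
    ex=[np.percentile(x,1),np.percentile(x,99),np.percentile(y,1),np.percentile(y,99)]
    cen=r*(ex[0]+ex[1])/2+s*(ex[2]+ex[3])/2+nn*h0
    print(k,n,len(t),"normal",np.round(v,3),"ctr",np.round(cen,4),"circ",np.round(r*cx/1e3+s*cy/1e3+nn*h0,4),"R",round(rad,1),"ext",round(1e3*(ex[1]-ex[0]),1),round(1e3*(ex[3]-ex[2]),1),"base",np.round(cen-nn*(.04 if k=="D" else .06),4))
for n in B:
    a,b,c,e=B[n]["cup0"];q=W[n][b:e,a:c][(np.ptp(I[n][b:e,a:c],axis=2)<40)]
    t=q[(q[:,2]>.062)&(q[:,2]<.078)]; (cx,cy),rad=cv2.minEnclosingCircle(t[:,:2].astype(np.float32)*1000)
    print("cup0",n,len(t),np.round(np.median(t,0),4),round(cx,1),round(cy,1),round(rad,1),np.round(np.percentile(t,[2,98],axis=0),3).tolist())
E
```

```text
A top 263 normal [ 0.49  -0.089  0.867] ctr [0.5496 0.3116 0.1573] circ [0.5495 0.3108 0.1573] R 29.4 ext 51.7 54.4 base [0.5201 0.3168 0.1054]
A side 134 normal [ 0.454 -0.059  0.889] ctr [0.5463 0.3131 0.1596] circ [0.5471 0.3115 0.159 ] R 28.1 ext 48.8 50.5 base [0.5168 0.3183 0.1076]
B top 352 normal [ 0.489 -0.087  0.868] ctr [0.5289 0.1975 0.1575] circ [0.5288 0.1988 0.1577] R 33.1 ext 59.0 62.1 base [0.4994 0.2027 0.1055]
B side 136 normal [ 0.461 -0.064  0.885] ctr [0.5259 0.2021 0.1598] circ [0.5258 0.2013 0.1598] R 31.4 ext 57.6 56.2 base [0.4963 0.2073 0.1078]
C top 208 normal [ 0.494 -0.072  0.867] ctr [ 0.4865 -0.0266  0.1578] circ [ 0.4867 -0.0258  0.1578] R 24.9 ext 44.7 44.6 base [ 0.457  -0.0214  0.1058]
C side 60 normal [ 0.459 -0.037  0.888] ctr [ 0.4838 -0.025   0.1598] circ [ 0.4843 -0.0259  0.1594] R 24.9 ext 44.7 41.8 base [ 0.4543 -0.0197  0.1078]
D top 371 normal [ 0.492 -0.095  0.865] ctr [0.4985 0.0948 0.1407] circ [0.4988 0.0948 0.1405] R 34.4 ext 63.0 62.0 base [0.4788 0.0983 0.106 ]
D side 131 normal [ 0.469 -0.054  0.882] ctr [0.4959 0.0999 0.1427] circ [0.497  0.0991 0.142 ] R 34.1 ext 56.2 60.3 base [0.4762 0.1034 0.108 ]
cup0 top 164 [ 0.5188 -0.3531  0.0679] 519.2 -353.3 20.1 [[0.501, -0.371, 0.064], [0.537, -0.335, 0.072]]
cup0 side 57 [ 0.5163 -0.3521  0.0686] 519.2 -353.2 20.4 [[0.5, -0.37, 0.062], [0.535, -0.335, 0.072]]
```

```bash
cat > go.py <<'E'
import sys,json,numpy as np
from scipy.spatial.transform import Rotation as R
from bench import ctrl
psi=np.radians(-10.4)
n=np.array([.5*np.cos(psi),.5*np.sin(psi),.866])
x=np.array([-np.sin(psi),np.cos(psi),0]); TILT=R.from_matrix(np.c_[x,np.cross(-n,x),-n])
LEVEL=R.from_euler("xyz",[np.pi,0,np.pi/2])
base={"cup1":[.4555,-.0208,.105],"cup2":[.5187,.3172,.105],"cup3":[.498,.2045,.105]}
def plan(p,rot,N,s=None):
    """print N rows from the present pose to p,rot in tool axes and units"""
    s=s or ctrl.state(); p0=np.array(s["ee_pos"]);r=R.from_euler("xyz",s["tcp_rot"])
    w=(r.inv()*rot).as_rotvec()/N
    print("t",round(s["t"],2),"turn/row",np.round(w/np.pi,4).tolist(),"total",np.round(w*N/np.pi,3).tolist())
    for i in range(N):
        print(np.round(r.inv().apply((np.array(p)-p0)/N)/.05,2).tolist(),end=" "); r=r*R.from_rotvec(w)
    print()
def at(c,h): return np.array(base[c])+n*h
def show():
    s=ctrl.state();print({k:np.round(s[k],3).tolist() for k in("t","q","ee_pos","tcp_rot","ft_force","width","finger_force")})
E
python3 - <<'E'
from go import *
plan([.36,-.3,.36],R.from_euler("xyz",[np.pi,0,1.0]),10)
E
python3 -m pendant --help | head -20
```

```text
t 0.1 turn/row [-0.0, -0.0, -0.0184] total [-0.0, -0.0, -0.184]
[0.41, -0.46, -0.26] [0.44, -0.43, -0.26] [0.46, -0.41, -0.26] [0.49, -0.38, -0.26] [0.51, -0.35, -0.26] [0.53, -0.32, -0.26] [0.54, -0.29, -0.26] [0.56, -0.26, -0.26] [0.57, -0.22, -0.26] [0.59, -0.19, -0.26] invalid input: not JSON, or not a number
```

```bash
python3 -m pendant '[[[0,0,-0.018],[0.41,-0.46,-0.4],1],[[0,0,-0.018],[0.44,-0.43,-0.4],1],[[0,0,-0.018],[0.46,-0.41,-0.4],1],[[0,0,-0.018],[0.49,-0.38,-0.4],1],[[0,0,-0.018],[0.51,-0.35,-0.3],1],[[0,0,-0.018],[0.53,-0.32,-0.2],1],[[0,0,-0.018],[0.54,-0.29,-0.2],1],[[0,0,-0.018],[0.56,-0.26,-0.1],1],[[0,0,-0.018],[0.57,-0.22,-0.1],1],[[0,0,-0.018],[0.59,-0.19,-0.1],1]]'
python3 - <<'E'
from go import *
show();plan(at("cup1",.13),TILT,10)
E
```

```text
t: 1.35
ee_pos: [0.363, -0.2987, 0.3614]
tcp_rot: [-3.141, -0.0, 0.99]
ft_force: [0.8, 0.5, 0.1]
width: 0.0852
finger_force: 0.0
{'t': 1.35, 'q': [0.869, 0.057, -0.261, 1.842, 0.015, 1.245, 0.022], 'ee_pos': [0.363, -0.299, 0.361], 'tcp_rot': [-3.141, -0.0, 0.99], 'ft_force': [0.835, 0.48, 0.071], 'width': 0.085, 'finger_force': 0.0}
t 1.35 turn/row [0.0164, -0.0033, -0.0124] total [0.164, -0.033, -0.124]
[0.62, -0.03, 0.29] [0.62, 0.01, 0.28] [0.62, 0.05, 0.27] [0.62, 0.09, 0.26] [0.62, 0.12, 0.25] [0.62, 0.16, 0.24] [0.61, 0.2, 0.22] [0.61, 0.23, 0.21] [0.6, 0.26, 0.19] [0.59, 0.3, 0.17]
```

```bash
python3 -m pendant '[[[0.0164,-0.0033,-0.0124],[0.62,-0.03,0.29],1],[[0.0164,-0.0033,-0.0124],[0.62,0.01,0.28],1],[[0.0164,-0.0033,-0.0124],[0.62,0.05,0.27],1],[[0.0164,-0.0033,-0.0124],[0.62,0.09,0.26],1],[[0.0164,-0.0033,-0.0124],[0.62,0.12,0.25],1],[[0.0164,-0.0033,-0.0124],[0.62,0.16,0.24],1],[[0.0164,-0.0033,-0.0124],[0.61,0.2,0.22],1],[[0.0164,-0.0033,-0.0124],[0.61,0.23,0.21],1],[[0.0164,-0.0033,-0.0124],[0.6,0.26,0.19],1],[[0.0164,-0.0033,-0.0124],[0.59,0.3,0.17],1]]' >/dev/null
python3 - <<'E'
from go import *
show();plan(at("cup1",.015),TILT,6)
E
```

```text
{'t': 2.6, 'q': [0.364, 0.625, -0.472, 1.552, 0.129, 1.535, -0.321], 'ee_pos': [0.521, -0.034, 0.217], 'tcp_rot': [-2.618, -0.001, 1.388], 'ft_force': [0.928, 0.244, -0.059], 'width': 0.085, 'finger_force': 0.0}
t 2.6 turn/row [-0.0, -0.0001, -0.0001] total [-0.0, -0.001, -0.0]
[0.0, -0.01, 0.38] [0.0, -0.01, 0.38] [0.0, -0.01, 0.38] [0.0, -0.01, 0.38] [0.0, -0.01, 0.38] [0.0, -0.01, 0.38]
```

```bash
python3 -m pendant '[[[0,0,0],[0,-0.01,0.38],1],[[0,0,0],[0,-0.01,0.38],1],[[0,0,0],[0,-0.01,0.38],1],[[0,0,0],[0,-0.01,0.38],1],[[0,0,0],[0,-0.01,0.38],1],[[0,0,0],[0,-0.01,0.38],1],[[0,0,0],[0,0,0],0.5],[[0,0,0],[0,0,0],0],[[0,0,0],[0,0,0],0],[[0,0,0],[0,0,0],0]]' >/dev/null
python3 - <<'E'
from go import *
show()
E
```

```text
{'t': 3.85, 'q': [0.374, 0.657, -0.467, 1.761, 0.154, 1.293, -0.345], 'ee_pos': [0.464, -0.024, 0.121], 'tcp_rot': [-2.624, -0.001, 1.384], 'ft_force': [6.606, -0.427, 6.027], 'width': 0.052, 'finger_force': 63.174}
```

```bash
python3 -m pendant '[[[0,0,0],[0,0,-0.15],0],[[0,0,0],[0,0,-0.3],0],[[0,0,0],[0,0,-0.5],0],[[0,0,0],[0,0,-0.5],0],[[0,0,0],[0,0,-0.5],0],[[-0.033,0,0],[-0.3,0,-0.5],0],[[-0.033,0,0],[-0.5,0,-0.5],0],[[-0.033,0,0],[-0.5,0,-0.5],0],[[-0.033,0,0],[-0.5,0,-0.3],0],[[-0.033,0,0],[-0.5,0,0],0]]' >/dev/null
python3 - <<'E'
from go import *
show();plan([.519,-.353,.31],LEVEL,10)
E
```

```text
{'t': 5.1, 'q': [0.624, 0.276, -0.48, 1.775, 0.14, 1.123, -0.086], 'ee_pos': [0.522, -0.153, 0.29], 'tcp_rot': [3.14, 0.0, 1.385], 'ft_force': [0.37, 0.227, -1.515], 'width': 0.052, 'finger_force': 62.374}
t 5.1 turn/row [0.0001, 0.0, -0.0059] total [0.001, 0.0, -0.059]
[-0.39, 0.07, -0.04] [-0.39, 0.06, -0.04] [-0.4, 0.05, -0.04] [-0.4, 0.05, -0.04] [-0.4, 0.04, -0.04] [-0.4, 0.03, -0.04] [-0.4, 0.02, -0.04] [-0.4, 0.02, -0.04] [-0.4, 0.01, -0.04] [-0.4, 0.0, -0.04]
```

```bash
python3 -m pendant '[[[0,0,-0.006],[-0.4,0.07,-0.04],0],[[0,0,-0.006],[-0.45,0.07,-0.04],0],[[0,0,-0.006],[-0.5,0.06,-0.04],0],[[0,0,-0.006],[-0.5,0.05,-0.04],0],[[0,0,-0.006],[-0.5,0.04,-0.04],0],[[0,0,-0.006],[-0.5,0.03,-0.04],0],[[0,0,-0.006],[-0.45,0.02,-0.04],0],[[0,0,-0.006],[-0.4,0.02,-0.04],0],[[0,0,-0.006],[-0.25,0,-0.04],0],[[0,0,-0.006],[-0.1,0,-0.04],0]]' >/dev/null
python3 - <<'E'
from go import *
from h import *
show()
for n in("top","side"):
    im,d=ctrl.get_image(n); cv2.imwrite(f"pics/{n}1.png",im[:,:,::-1])
im=cv2.imread("pics/side1.png")[60:240,240:440]; cv2.imwrite("pics/side1c.png",cv2.resize(im,None,fx=3,fy=3))
plan([.519,-.353,.08],LEVEL,6)
E
```

```text
{'t': 6.35, 'q': [0.855, 0.408, -0.412, 1.551, 0.17, 1.224, 0.417], 'ee_pos': [0.516, -0.357, 0.307], 'tcp_rot': [-3.137, -0.002, 1.574], 'ft_force': [0.09, 0.728, -0.861], 'width': 0.052, 'finger_force': 62.503}
t 6.45 turn/row [-0.0002, -0.0001, 0.0001] total [-0.001, -0.0, 0.001]
[0.01, 0.01, 0.76] [0.01, 0.01, 0.76] [0.01, 0.01, 0.76] [0.01, 0.01, 0.76] [0.01, 0.01, 0.76] [0.01, 0.01, 0.76]
```

View pics/side1c.png

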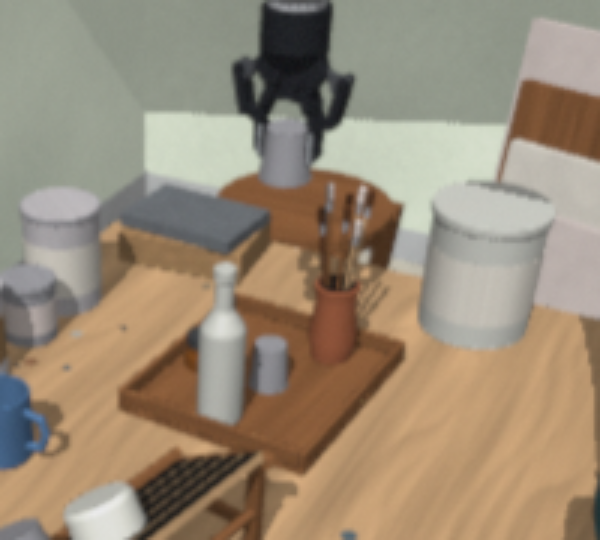

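Side crop: cup1 is held upright at crop (287,150), and cup0 is at crop (270,365) between the bottle and the jug, clear for descent. I'll descend in two stages.

```bash
python3 -m pendant '[[[0,0,0],[0.04,0.03,0.3],0],[[0,0,0],[0.04,0.03,0.6],0],[[0,0,0],[0,0,0.6],0],[[0,0,0],[0,0,0.6],0],[[0,0,0],[0,0,0.6],0],[[0,0,0],[0,0,0.6],0],[[0,0,0],[0,0,0.3],0],[[0,0,0],[0,0,0.2],0],[[0,0,0],[0,0,0.1],0],[[0,0,0],[0,0,0],0]]' >/dev/null
python3 - <<'E'
from go import *
show(); plan([.519,-.353,.036],LEVEL,6)
E
```

```text
{'t': 7.7, 'q': [0.808, 0.603, -0.364, 1.728, 0.27, 0.863, 0.329], 'ee_pos': [0.519, -0.352, 0.113], 'tcp_rot': [-3.139, -0.001, 1.573], 'ft_force': [0.861, -0.219, -0.582], 'width': 0.052, 'finger_force': 62.49}
t 7.7 turn/row [-0.0002, -0.0, 0.0001] total [-0.001, -0.0, 0.001]
[-0.0, -0.0, 0.26] [-0.0, -0.0, 0.26] [-0.0, -0.0, 0.26] [-0.0, -0.0, 0.26] [-0.0, -0.0, 0.26] [-0.0, -0.0, 0.26]
```

```bash
python3 -m pendant '[[[0,0,0],[0,0,0.26],0],[[0,0,0],[0,0,0.26],0],[[0,0,0],[0,0,0.26],0],[[0,0,0],[0,0,0.26],0],[[0,0,0],[0,0,0.24],0],[[0,0,0],[0,0,0.12],0],[[0,0,0],[0,0,0.08],0],[[0,0,0],[0,0,0.06],0],[[0,0,0],[0,0,0.04],0],[[0,0,0],[0,0,0],0]]' 

```

```text
t: 8.95
ee_pos: [0.5187, -0.3517, 0.0333]
tcp_rot: [-3.138, -0.001, 1.573]
ft_force: [-0.4, -0.6, -0.7]
width: 0.052
finger_force: 62.6
```

```bash
python3 -m pendant '[[[0,0,0],[0,0,0.02],0],[[0,0,0],[0,0,0.02],0],[[0,0,0],[0,0,0.02],0],[[0,0,0],[0,0,0.02],0],[[0,0,0],[0,0,0],0],[[0,0,0],[0,0,0],0],[[0,0,0],[0,0,0],0],[[0,0,0],[0,0,0],0],[[0,0,0],[0,0,0],0],[[0,0,0],[0,0,0],0]]' 

```

```text
t: 10.2
ee_pos: [0.5189, -0.3524, 0.0298]
tcp_rot: [-3.139, -0.0, 1.573]
ft_force: [-1.5, -3.9, 5.6]
width: 0.052
finger_force: 63.3
```

```bash
python3 -m pendant '[[[0,0,0],[0,0,0],0.75],[[0,0,0],[0,0,0],0.85],[[0,0,0],[0,0,0],0.85],[[0,0,0],[0,0,0],0.85],[[0,0,0],[0,0,-0.2],0.85],[[0,0,0],[0,0,-0.4],0.85],[[0,0,0],[0,0,-0.8],1],[[0,0,0],[0,0,-0.9],1],[[0,0,0],[0,0,-0.9],1],[[0,0,0],[0,0,-0.9],1]]' 
python3 - <<'E'
from go import *
from h import *
plan([.53,-.05,.34],R.from_euler("xyz",[np.pi,0,1.39]),10)
im,d=ctrl.get_image("side"); np.savez("side2.npz",im=im,d=d)
im2,d=ctrl.get_image("top"); np.savez("top2.npz",im=im2,d=d)
cv2.imwrite("pics/s2.png",cv2.resize(np.hstack([im[130:230,270:390],im2[150:250,340:460]]),None,fx=3,fy=3)[:,:,::-1])
E
```

```text
t: 11.45
ee_pos: [0.5195, -0.3519, 0.2377]
tcp_rot: [-3.14, 0.0, 1.574]
ft_force: [1.1, -0.1, 0.5]
width: 0.0854
finger_force: 0.0
t 11.45 turn/row [-0.0001, 0.0, 0.0058] total [-0.001, 0.0, 0.058]
[0.6, 0.02, -0.2] [0.6, 0.01, -0.2] [0.6, 0.0, -0.2] [0.6, -0.01, -0.2] [0.6, -0.02, -0.2] [0.6, -0.03, -0.2] [0.6, -0.04, -0.2] [0.6, -0.05, -0.2] [0.6, -0.07, -0.2] [0.6, -0.08, -0.2]
```

View pics/s2.png

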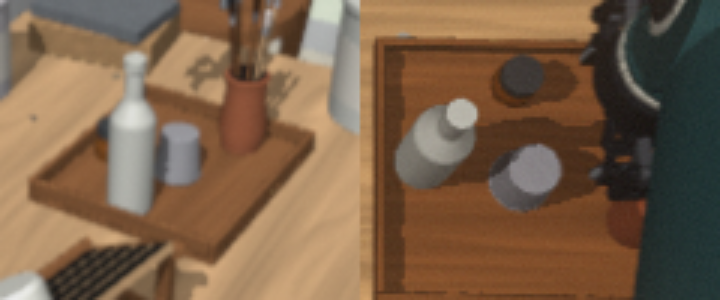

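cup1 sits upright over cup0 (left half at (180,150), right half at (530,172)), with the bottle, jar and jug undisturbed. Next is cup2.

```bash
python3 -m pendant '[[[0,0,0.0058],[0.4,0.02,-0.5],1],[[0,0,0.0058],[0.6,0.01,-0.4],1],[[0,0,0.0058],[0.7,0,-0.3],1],[[0,0,0.0058],[0.7,-0.01,-0.2],1],[[0,0,0.0058],[0.7,-0.02,-0.2],1],[[0,0,0.0058],[0.7,-0.03,-0.1],1],[[0,0,0.0058],[0.7,-0.04,-0.1],1],[[0,0,0.0058],[0.7,-0.05,0],1],[[0,0,0.0058],[0.7,-0.07,0],1],[[0,0,0.0058],[0.7,-0.08,0],1]]' >/dev/null
python3 - <<'E'
from go import *
from h import *
show();plan(at("cup2",.13),TILT,10)
w=world("top",np.load("top2.npz")["d"])[185:230,382:415].reshape(-1,3)
t=w[(w[:,2]>.066)&(w[:,2]<.08)];print(len(t),np.median(t,0),cv2.minEnclosingCircle(t[:,:2].astype(np.float32)*1000))
E
```

```text
{'t': 12.8, 'q': [0.451, 0.24, -0.559, 1.743, 0.135, 1.2, -0.325], 'ee_pos': [0.534, -0.021, 0.326], 'tcp_rot': [-3.139, 0.0, 1.391], 'ft_force': [0.306, 0.156, 0.276], 'width': 0.086, 'finger_force': 0.0}
t 12.8 turn/row [0.0166, 0.0, 0.0] total [0.166, 0.0, 0.0]
[0.66, -0.02, 0.22] [0.66, -0.01, 0.22] [0.66, 0.0, 0.22] [0.66, 0.01, 0.22] [0.66, 0.02, 0.22] [0.66, 0.04, 0.21] [0.66, 0.05, 0.21] [0.66, 0.06, 0.21] [0.66, 0.07, 0.21] [0.66, 0.08, 0.2] 
239 [ 0.51917134 -0.34910206  0.07223663] ((519.916015625, -349.97564697265625), 24.591766357421875)
```

```bash
python3 -m pendant '[[[0.0166,0,0],[0.66,-0.02,0.15],1],[[0.0166,0,0],[0.66,-0.01,0.15],1],[[0.0166,0,0],[0.66,0,0.15],1],[[0.0166,0,0],[0.66,0.01,0.2],1],[[0.0166,0,0],[0.66,0.02,0.22],1],[[0.0166,0,0],[0.66,0.04,0.24],1],[[0.0166,0,0],[0.66,0.05,0.26],1],[[0.0166,0,0],[0.66,0.06,0.25],1],[[0.0166,0,0],[0.66,0.07,0.25],1],[[0.0166,0,0],[0.6,0.08,0.24],1]]' >/dev/null
python3 - <<'E'
from go import *
show();plan(at("cup2",.015),TILT,6)
E
```

```text
{'t': 14.05, 'q': [-0.079, 0.834, -0.595, 1.224, 0.069, 1.577, -0.786], 'ee_pos': [0.579, 0.304, 0.219], 'tcp_rot': [-2.615, -0.001, 1.391], 'ft_force': [0.258, -0.028, 0.326], 'width': 0.085, 'finger_force': 0.0}
t 14.05 turn/row [-0.0001, 0.0, 0.0001] total [-0.001, 0.0, 0.001]
[0.01, 0.01, 0.38] [0.01, 0.01, 0.38] [0.01, 0.01, 0.38] [0.01, 0.01, 0.38] [0.01, 0.01, 0.38] [0.01, 0.01, 0.38]
```

```bash
python3 -m pendant '[[[0,0,0],[0.01,0.01,0.38],1],[[0,0,0],[0.01,0.01,0.38],1],[[0,0,0],[0.01,0.01,0.38],1],[[0,0,0],[0.01,0.01,0.38],1],[[0,0,0],[0.01,0.01,0.38],1],[[0,0,0],[0.01,0.01,0.38],1],[[0,0,0],[0,0,0],0.7],[[0,0,0],[0,0,0],0],[[0,0,0],[0,0,0],0],[[0,0,0],[0,0,0],0]]' 
python3 - <<'E'
from go import *
s=ctrl.state();print((np.array(s["ee_pos"])-base["cup2"])@n)
E
```

```text
t: 15.3
ee_pos: [0.5267, 0.3152, 0.1184]
tcp_rot: [-2.618, -0.001, 1.391]
ft_force: [1.0, -0.4, 1.3]
width: 0.0615
finger_force: 64.8
0.01568482677848371
```

```bash
python3 -m pendant '[[[0,0,0],[0,0,-0.15],0],[[0,0,0],[0,0,-0.3],0],[[0,0,0],[0,0,-0.5],0],[[0,0,0],[0,0,-0.6],0],[[0,0,0],[0,0,-0.6],0],[[-0.033,0,0],[-0.3,0,-0.6],0],[[-0.033,0,0],[-0.5,0,-0.5],0],[[-0.033,0,0],[-0.6,0,-0.4],0],[[-0.033,0,0],[-0.7,0,-0.3],0],[[-0.033,0,0],[-0.8,0,-0.1],0]]' >/dev/null
python3 - <<'E'
from go import *
show();plan([.5195,-.3515,.31],LEVEL,16)
E
```

```text
{'t': 16.55, 'q': [0.124, 0.407, -0.582, 1.601, 0.233, 1.204, -0.684], 'ee_pos': [0.588, 0.156, 0.301], 'tcp_rot': [-3.141, -0.002, 1.392], 'ft_force': [0.466, -0.497, -0.91], 'width': 0.061, 'finger_force': 64.791}
t 16.55 turn/row [-0.0, -0.0, -0.0036] total [-0.0, -0.001, -0.057]
[-0.64, 0.03, -0.01] [-0.64, 0.02, -0.01] [-0.64, 0.01, -0.01] [-0.64, 0.01, -0.01] [-0.64, -0.0, -0.01] [-0.64, -0.01, -0.01] [-0.64, -0.01, -0.01] [-0.64, -0.02, -0.01] [-0.64, -0.03, -0.01] [-0.64, -0.04, -0.01] [-0.64, -0.04, -0.01] [-0.64, -0.05, -0.01] [-0.64, -0.06, -0.01] [-0.64, -0.06, -0.01] [-0.64, -0.07, -0.01] [-0.64, -0.08, -0.01]
```

```bash
python3 -m pendant '[[[0,0,-0.0036],[-0.7,0.03,-0.01],0],[[0,0,-0.0036],[-0.7,0.02,-0.01],0],[[0,0,-0.0036],[-0.7,0.01,-0.01],0],[[0,0,-0.0036],[-0.7,0.01,-0.01],0],[[0,0,-0.0036],[-0.7,0,-0.01],0],[[0,0,-0.0036],[-0.7,-0.01,-0.01],0],[[0,0,-0.0036],[-0.7,-0.01,-0.01],0],[[0,0,-0.0036],[-0.7,-0.02,-0.01],0],[[0,0,-0.0036],[-0.7,-0.03,-0.01],0],[[0,0,-0.0036],[-0.7,-0.04,-0.01],0]]' >/dev/null
python3 - <<'E'
from go import *
show();plan([.5195,-.3515,.31],LEVEL,6)
E
```

```text
{'t': 17.8, 'q': [0.669, 0.323, -0.484, 1.682, 0.16, 1.182, 0.077], 'ee_pos': [0.541, -0.192, 0.304], 'tcp_rot': [-3.136, -0.001, 1.505], 'ft_force': [0.73, -0.321, -1.433], 'width': 0.061, 'finger_force': 64.867}
t 17.8 turn/row [-0.0003, -0.0001, -0.0035] total [-0.002, -0.0, -0.021]
[-0.54, -0.04, -0.02] [-0.54, -0.04, -0.02] [-0.54, -0.05, -0.02] [-0.54, -0.05, -0.02] [-0.53, -0.06, -0.02] [-0.53, -0.07, -0.02]
```

```bash
python3 -m pendant '[[[0,0,-0.0035],[-0.65,-0.05,-0.02],0],[[0,0,-0.0035],[-0.65,-0.05,-0.02],0],[[0,0,-0.0035],[-0.6,-0.05,-0.02],0],[[0,0,-0.0035],[-0.55,-0.05,-0.02],0],[[0,0,-0.0035],[-0.4,-0.06,-0.02],0],[[0,0,-0.0035],[-0.3,-0.07,0],0],[[0,0,0],[0,0,0.2],0],[[0,0,0],[0,0,0.4],0],[[0,0,0],[0,0,0.6],0],[[0,0,0],[0,0,0.6],0]]' >/dev/null
python3 - <<'E'
from go import *
show();plan([.5195,-.3515,.115],LEVEL,4)
E
```

```text
{'t': 19.05, 'q': [0.838, 0.479, -0.41, 1.662, 0.214, 1.052, 0.362], 'ee_pos': [0.517, -0.345, 0.217], 'tcp_rot': [-3.135, -0.002, 1.572], 'ft_force': [-0.385, -0.204, -0.866], 'width': 0.061, 'finger_force': 64.885}
t 19.05 turn/row [-0.0005, -0.0002, 0.0001] total [-0.002, -0.001, 0.0]
[-0.03, 0.01, 0.51] [-0.03, 0.01, 0.51] [-0.03, 0.01, 0.51] [-0.03, 0.01, 0.51]
```

```bash
python3 -m pendant '[[[0,0,0],[-0.04,0.01,0.5],0],[[0,0,0],[-0.04,0.01,0.5],0],[[0,0,0],[-0.03,0.01,0.4],0],[[0,0,0],[0,0.01,0.3],0],[[0,0,0],[0,0,0.1],0],[[0,0,0],[0,0,0.1],0],[[0,0,0],[0,0,0],0],[[0,0,0],[0,0,0],0],[[0,0,0],[0,0,0],0],[[0,0,0],[0,0,0],0]]' >/dev/null
python3 - <<'E'
from go import *
show();plan([.5195,-.3515,.036],LEVEL,6)
E
```

```text
{'t': 20.3, 'q': [0.818, 0.592, -0.375, 1.72, 0.27, 0.887, 0.327], 'ee_pos': [0.518, -0.353, 0.123], 'tcp_rot': [-3.135, -0.001, 1.57], 'ft_force': [0.469, -0.742, -0.608], 'width': 0.061, 'finger_force': 64.842}
t 20.3 turn/row [-0.0003, -0.0001, -0.0] total [-0.002, -0.0, -0.0]
[0.0, 0.01, 0.29] [0.0, 0.01, 0.29] [0.0, 0.0, 0.29] [0.0, 0.0, 0.29] [0.0, 0.0, 0.29] [0.0, 0.0, 0.29]
```

```bash
python3 -m pendant '[[[-0.002,0,0],[0.01,0.02,0.3],0],[[0,0,0],[0.01,0.01,0.4],0],[[0,0,0],[0.01,0,0.4],0],[[0,0,0],[0,0,0.3],0],[[0,0,0],[0,0,0.14],0],[[0,0,0],[0,0,0.1],0],[[0,0,0],[0,0,0.06],0],[[0,0,0],[0,0,0.06],0],[[0,0,0],[0,0,0],0],[[0,0,0],[0,0,0],0]]' 
```

```text
t: 21.55
ee_pos: [0.5198, -0.3509, 0.0351]
tcp_rot: [-3.142, -0.001, 1.57]
ft_force: [0.3, 0.3, -1.5]
width: 0.061
finger_force: 64.9
```

```bash
python3 -m pendant '[[[0,0,0],[0,0,0.02],0],[[0,0,0],[0,0,0.02],0],[[0,0,0],[0,0,0.02],0],[[0,0,0],[0,0,0.02],0],[[0,0,0],[0,0,0],0],[[0,0,0],[0,0,0],0],[[0,0,0],[0,0,0],0],[[0,0,0],[0,0,0],0],[[0,0,0],[0,0,0],0],[[0,0,0],[0,0,0],0]]' 
```

```text
t: 22.8
ee_pos: [0.5197, -0.351, 0.031]
tcp_rot: [-3.141, -0.001, 1.57]
ft_force: [-1.2, -0.6, 2.2]
width: 0.0614
finger_force: 65.3
```

```bash
python3 -m pendant '[[[0,0,0],[0,0,0.02],0],[[0,0,0],[0,0,0],0],[[0,0,0],[0,0,0],0],[[0,0,0],[0,0,0],0.8],[[0,0,0],[0,0,0],0.9],[[0,0,0],[0,0,0],0.9],[[0,0,0],[0,0,0],0.9],[[0,0,0],[0,0,-0.2],0.9],[[0,0,0],[0,0,-0.4],0.9],[[0,0,0],[0,0,-0.7],1]]'
python3 -m pendant '[[[0,0,0],[0,0,-0.9],1],[[0,0,0],[0,0,-0.9],1],[[0,0,0],[0,0,-0.9],1],[[0,0,0],[0,0,-0.8],1],[[0,0,0],[0.3,0,-0.7],1],[[0,0,0.0058],[0.5,0,-0.4],1],[[0,0,0.0058],[0.6,0,-0.3],1],[[0,0,0.0058],[0.7,0,-0.2],1],[[0,0,0.0058],[0.7,-0.02,-0.1],1],[[0,0,0.0058],[0.7,-0.03,0],1]]'
python3 - <<'E'
from go import *
from h import *
plan(at("cup3",.14),TILT,10)
for n,(a,b,c,e) in(("top",(380,182,416,232)),("side",(322,165,343,195))):
    im,d=ctrl.get_image(n);w=world(n,d)[b:e,a:c].reshape(-1,3)
    t=w[(w[:,2]>.070)&(w[:,2]<.085)];print(n,len(t),np.median(t,0),cv2.minEnclosingCircle(t[:,:2].astype(np.float32)*1000))
E
```

```text
t: 24.05
ee_pos: [0.5193, -0.3507, 0.0959]
tcp_rot: [-3.14, -0.002, 1.57]
ft_force: [0.3, 1.1, 0.7]
width: 0.0856
finger_force: 0.0
t: 25.3
ee_pos: [0.5238, -0.1749, 0.3575]
tcp_rot: [3.139, -0.0, 1.479]
ft_force: [-0.2, 0.7, 0.1]
width: 0.0854
finger_force: 0.0
t 25.3 turn/row [0.0167, 0.0007, 0.0028] total [0.167, 0.007, 0.028]
[0.74, 0.02, 0.26] [0.74, 0.03, 0.26] [0.74, 0.03, 0.26] [0.74, 0.04, 0.26] [0.74, 0.05, 0.26] [0.74, 0.05, 0.26] [0.74, 0.06, 0.26] [0.74, 0.07, 0.26] [0.74, 0.08, 0.26] [0.74, 0.08, 0.25] 
top 0 [nan nan nan] ((0.0, 0.0), 0.0)
side 111 [ 0.5182355  -0.34611282  0.07733394] ((520.0865478515625, -349.8294982910156), 31.60092544555664)
  return _methods._mean(a, axis=axis, dtype=dtype,
  ret = um.true_divide(
```

```bash
python3 -m pendant '[[[0.0167,0.0007,0.0028],[0.74,0.02,0.2],1],[[0.0167,0.0007,0.0028],[0.74,0.03,0.2],1],[[0.0167,0.0007,0.0028],[0.74,0.03,0.2],1],[[0.0167,0.0007,0.0028],[0.74,0.04,0.2],1],[[0.0167,0.0007,0.0028],[0.74,0.05,0.25],1],[[0.0167,0.0007,0.0028],[0.74,0.05,0.3],1],[[0.0167,0.0007,0.0028],[0.74,0.06,0.3],1],[[0.0167,0.0007,0.0028],[0.74,0.07,0.3],1],[[0.0167,0.0007,0.0028],[0.74,0.08,0.3],1],[[0.0167,0.0007,0.0028],[0.74,0.08,0.25],1]]' >/dev/null
python3 - <<'E'
from go import *
from h import *
show();plan(at("cup3",.015),TILT,6)
for n,(a,b,c,e) in(("top",(378,182,416,232)),("side",(322,165,343,195))):
    im,d=ctrl.get_image(n);w=world(n,d)[b:e,a:c].reshape(-1,3);cv2.imwrite(f"pics/{n}3.png",im[:,:,::-1])
    t=w[(w[:,2]>.068)&(w[:,2]<.085)];print(n,len(t),np.nanmedian(t,0),cv2.minEnclosingCircle(t[:,:2].astype(np.float32)*1000))
a=cv2.imread("pics/top3.png")[150:260,120:420];b=cv2.imread("pics/side3.png")[140:260,220:380]
cv2.imwrite("pics/m3.png",np.vstack([cv2.resize(a,(750,275)),cv2.resize(cv2.resize(b,(400,300)),(750,300))]))
E
```

```text
{'t': 26.65, 'q': [0.075, 0.739, -0.572, 1.359, 0.07, 1.572, -0.652], 'ee_pos': [0.566, 0.192, 0.23], 'tcp_rot': [-2.616, 0.0, 1.388], 'ft_force': [0.512, -0.124, 1.656], 'width': 0.085, 'finger_force': 0.0}
t 26.65 turn/row [-0.0001, -0.0, -0.0] total [-0.001, -0.0, -0.0]
[-0.0, 0.01, 0.43] [-0.0, 0.01, 0.43] [-0.0, 0.01, 0.43] [-0.0, 0.01, 0.43] [-0.0, 0.01, 0.43] [-0.0, 0.01, 0.43] 
top 329 [ 0.52001655 -0.34865342  0.07582231] ((520.9752197265625, -348.5862731933594), 29.42512321472168)
side 120 [ 0.51676186 -0.34521924  0.07677656] ((517.8145141601562, -348.9796447753906), 30.15040397644043)
```

View pics/m3.png

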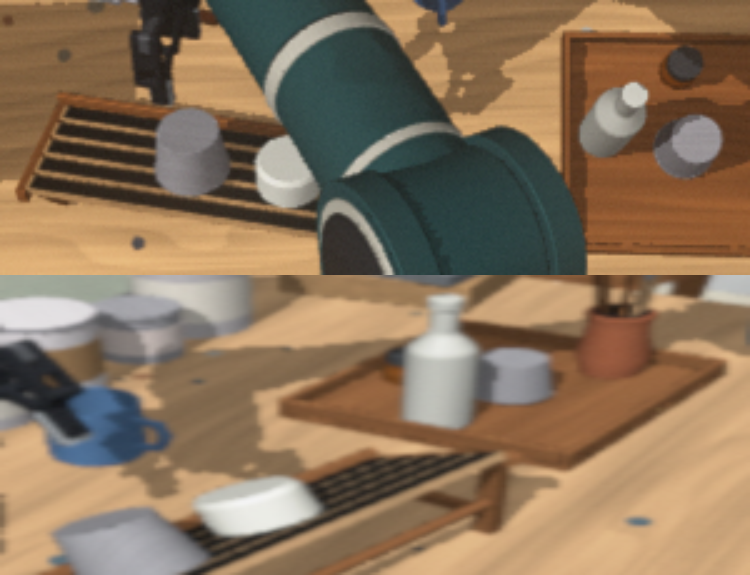

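cup2 is home and level (top picture at (690,145)), top height 0.076 as expected. cup3 remains at (190,155) beside the dish. I'll grasp cup3 now.

```bash
python3 -m pendant '[[[0,0,0],[0,0.01,0.45],1],[[0,0,0],[0,0.01,0.45],1],[[0,0,0],[0,0.01,0.45],1],[[0,0,0],[0,0.01,0.45],1],[[0,0,0],[0,0.01,0.4],1],[[0,0,0],[0,0,0.38],1],[[0,0,0],[0,0,0],0.8],[[0,0,0],[0,0,0],0],[[0,0,0],[0,0,0],0],[[0,0,0],[0,0,0],0]]' 
python3 - <<'E'
from go import *
s=ctrl.state();print((np.array(s["ee_pos"])-base["cup3"])@n)
E
```

```text
t: 28.0
ee_pos: [0.5045, 0.2033, 0.1178]
tcp_rot: [-2.617, -0.0, 1.389]
ft_force: [1.5, -1.8, 2.3]
width: 0.0699
finger_force: 67.5
0.014364810339040088
```

Home TCP height for cup3 should be about 0.020 + 0.0145 = 0.0345. Lifting now.

```bash
python3 -m pendant '[[[0,0,0],[0,0,-0.15],0],[[0,0,0],[0,0,-0.3],0],[[0,0,0],[0,0,-0.5],0],[[0,0,0],[0,0,-0.6],0],[[0,0,0],[0,0,-0.6],0],[[-0.033,0,0],[-0.3,0,-0.6],0],[[-0.033,0,0],[-0.5,0,-0.5],0],[[-0.033,0,0],[-0.6,0,-0.4],0],[[-0.033,0,0],[-0.7,0,-0.3],0],[[-0.033,0,0],[-0.7,0,-0.1],0]]' >/dev/null
python3 - <<'E'
from go import *
show();plan([.52,-.351,.31],LEVEL,14)
E
```

```text
{'t': 29.25, 'q': [0.312, 0.331, -0.571, 1.698, 0.191, 1.17, -0.491], 'ee_pos': [0.567, 0.049, 0.3], 'tcp_rot': [-3.14, -0.0, 1.39], 'ft_force': [0.117, 0.77, -0.781], 'width': 0.07, 'finger_force': 67.29}
t 29.25 turn/row [-0.0, -0.0, -0.0041] total [-0.0, -0.0, -0.058]
[-0.57, 0.04, -0.01] [-0.57, 0.03, -0.01] [-0.57, 0.02, -0.01] [-0.58, 0.01, -0.01] [-0.58, 0.01, -0.01] [-0.58, -0.0, -0.01] [-0.58, -0.01, -0.01] [-0.58, -0.02, -0.01] [-0.57, -0.02, -0.01] [-0.57, -0.03, -0.01] [-0.57, -0.04, -0.01] [-0.57, -0.04, -0.01] [-0.57, -0.05, -0.01] [-0.57, -0.06, -0.01]
```

```bash
python3 -m pendant '[[[0,0,-0.0041],[-0.57,0.04,-0.02],0],[[0,0,-0.0041],[-0.57,0.03,-0.02],0],[[0,0,-0.0041],[-0.57,0.02,-0.02],0],[[0,0,-0.0041],[-0.57,0.01,-0.02],0],[[0,0,-0.0041],[-0.57,0.01,-0.02],0],[[0,0,-0.0041],[-0.57,0,-0.02],0],[[0,0,-0.0041],[-0.57,-0.01,-0.02],0],[[0,0,-0.0041],[-0.57,-0.02,-0.02],0],[[0,0,-0.0041],[-0.57,-0.02,0],0],[[0,0,-0.0041],[-0.57,-0.03,0],0]]' >/dev/null
python3 -m pendant '[[[0,0,-0.0041],[-0.57,-0.04,0],0],[[0,0,-0.0041],[-0.57,-0.04,0],0],[[0,0,-0.0041],[-0.57,-0.05,0],0],[[0,0,-0.0041],[-0.47,-0.06,0],0],[[0,0,0],[-0.1,0,0.1],0],[[0,0,0],[0,0,0.4],0],[[0,0,0],[0,0,0.6],0],[[0,0,0],[0,0,0.6],0],[[0,0,0],[0,0,0.6],0],[[0,0,0],[0,0,0.4],0]]' >/dev/null
python3 - <<'E'
from go import *
show();plan([.52,-.351,.125],LEVEL,4)
E
```

```text
{'t': 31.75, 'q': [0.826, 0.533, -0.397, 1.698, 0.243, 0.968, 0.338], 'ee_pos': [0.518, -0.345, 0.169], 'tcp_rot': [-3.133, -0.003, 1.571], 'ft_force': [-0.218, -0.128, -1.626], 'width': 0.07, 'finger_force': 67.338}
t 31.75 turn/row [-0.0007, -0.0002, 0.0] total [-0.003, -0.001, 0.0]
[-0.03, 0.01, 0.22] [-0.03, 0.01, 0.22] [-0.03, 0.01, 0.22] [-0.03, 0.01, 0.22]
```

```bash
python3 -m pendant '[[[-0.002,0,0],[-0.03,0.01,0.3],0],[[0,0,0],[-0.02,0.01,0.3],0],[[0,0,0],[-0.02,0.01,0.2],0],[[0,0,0],[-0.01,0.01,0.1],0],[[0,0,0],[0,0,0],0],[[0,0,0],[0,0,0],0],[[0,0,0],[0,0,0],0],[[0,0,0],[0,0,0],0],[[0,0,0],[0,0,0],0],[[0,0,0],[0,0,0],0]]' >/dev/null
python3 - <<'E'
from go import *
show();plan([.52,-.351,.04],LEVEL,5)
E
```

```text
{'t': 33.0, 'q': [0.819, 0.589, -0.38, 1.721, 0.268, 0.885, 0.324], 'ee_pos': [0.52, -0.351, 0.125], 'tcp_rot': [-3.141, -0.001, 1.57], 'ft_force': [-0.992, 0.087, -0.703], 'width': 0.07, 'finger_force': 67.338}
t 33.0 turn/row [-0.0001, -0.0001, -0.0001] total [-0.0, -0.0, -0.0]
[-0.0, -0.0, 0.34] [-0.0, -0.0, 0.34] [-0.0, -0.0, 0.34] [-0.0, -0.0, 0.34] [-0.0, -0.0, 0.34]
```

```bash
python3 -m pendant '[[[0,0,0],[0,0,0.34],0],[[0,0,0],[0,0,0.34],0],[[0,0,0],[0,0,0.34],0],[[0,0,0],[0,0,0.3],0],[[0,0,0],[0,0,0.2],0],[[0,0,0],[0,0,0.12],0],[[0,0,0],[0,0,0.06],0],[[0,0,0],[0,0,0.04],0],[[0,0,0],[0,0,0],0],[[0,0,0],[0,0,0],0]]' 
```

```text
t: 34.25
ee_pos: [0.5205, -0.351, 0.0387]
tcp_rot: [-3.141, -0.001, 1.57]
ft_force: [0.5, 0.6, -1.0]
width: 0.0696
finger_force: 67.4
```

```bash
python3 -m pendant '[[[0,0,0],[0,0,0.02],0],[[0,0,0],[0,0,0.02],0],[[0,0,0],[0,0,0.02],0],[[0,0,0],[0,0,0.02],0],[[0,0,0],[0,0,0.01],0],[[0,0,0],[0,0,0],0],[[0,0,0],[0,0,0],0],[[0,0,0],[0,0,0],0],[[0,0,0],[0,0,0],0],[[0,0,0],[0,0,0],0]]' 
```

```text
t: 35.5
ee_pos: [0.5203, -0.3509, 0.0339]
tcp_rot: [-3.141, -0.001, 1.57]
ft_force: [1.0, 0.1, 0.7]
width: 0.07
finger_force: 67.5
```

```bash
python3 -m pendant '[[[0,0,0],[0,0,0.02],0],[[0,0,0],[0,0,0.02],0],[[0,0,0],[0,0,0],0],[[0,0,0],[0,0,0],0],[[0,0,0],[0,0,0],0],[[0,0,0],[0,0,0],0],[[0,0,0],[0,0,0],0],[[0,0,0],[0,0,0],0],[[0,0,0],[0,0,0],0],[[0,0,0],[0,0,0],0]]' 
```

```text
t: 36.75
ee_pos: [0.5205, -0.3512, 0.0336]
tcp_rot: [-3.141, -0.0, 1.57]
ft_force: [-4.5, 1.6, 12.1]
width: 0.0698
finger_force: 69.5
```

```bash
python3 -m pendant '[[[0,0,0],[0,0,-0.02],0],[[0,0,0],[0,0,0],0],[[0,0,0],[0,0,0],1],[[0,0,0],[0,0,0],1],[[0,0,0],[0,0,0],1],[[0,0,0],[0,0,0],1],[[0,0,0],[0,0,-0.15],1],[[0,0,0],[0,0,-0.3],1],[[0,0,0],[0,0,-0.5],1],[[0,0,0],[0,0,-0.8],1]]'
python3 -m pendant '[[[0,0,0],[0,0,-0.9],1],[[0,0,0],[0,0,-0.9],1],[[0,0,0],[0,0,-0.9],1],[[0,0,0],[0,0,-0.8],1],[[0,0,0],[0.3,-0.1,-0.7],1],[[0,0,0],[0.5,-0.3,-0.4],1],[[0,0,0],[0.7,-0.4,0],1],[[0,0,0],[0.7,-0.5,0],1],[[0,0,0],[0.7,-0.5,0],1],[[0,0,0],[0.5,-0.4,0],1]]'
python3 -m pendant '[[[0,0,0],[0.5,-0.2,0],1],[[0,0,0],[0.6,-0.2,0],1],[[0,0,0],[0.6,-0.2,0],1],[[0,0,0],[0.6,-0.2,0],1],[[0,0,0],[0.5,-0.1,0],1],[[0,0,0],[0.3,0,0],1],[[0,0,0],[0.1,0,0],1],[[0,0,0],[0,0,0],1],[[0,0,0],[0,0,0],1],[[0,0,0],[0,0,0],1]]'
python3 - <<'E'
from go import *
from h import *
for n,(a,b,c,e) in(("top",(376,180,420,235)),("side",(320,162,346,195))):
    im,d=ctrl.get_image(n);W=world(n,d);w=W[b:e,a:c].reshape(-1,3);cv2.imwrite(f"pics/{n}4.png",im[:,:,::-1])
    t=w[(w[:,2]>.073)&(w[:,2]<.088)];c0=np.median(t,0);t2=t[abs(t[:,2]-c0[2])<.004];v=np.linalg.svd(t2-t2.mean(0))[2][2]
    print(n,len(t),c0,cv2.minEnclosingCircle(t[:,:2].astype(np.float32)*1000),"normal",np.round(v,3))
a=cv2.imread("pics/top4.png")[110:260,110:470];b=cv2.imread("pics/side4.png")[140:260,180:380]
cv2.imwrite("pics/m4.png",np.vstack([cv2.resize(a,(720,300)),np.pad(cv2.resize(b,(480,288)),((0,0),(0,240),(0,0)))]))
E
```

```text
t: 38.0
ee_pos: [0.5198, -0.3506, 0.1213]
tcp_rot: [-3.139, -0.002, 1.57]
ft_force: [0.9, -0.4, -0.7]
width: 0.0854
finger_force: 0.0
t: 39.25
ee_pos: [0.4098, -0.1792, 0.3518]
tcp_rot: [3.141, 0.0, 1.571]
ft_force: [-0.4, 0.8, -0.0]
width: 0.085
finger_force: 0.0
t: 40.5
ee_pos: [0.3659, -0.0216, 0.3507]
tcp_rot: [-3.14, -0.002, 1.569]
ft_force: [0.6, -0.0, 0.3]
width: 0.0855
finger_force: 0.0
top 436 [ 0.52088321 -0.34728218  0.08006819] ((521.419677734375, -347.2979736328125), 33.15753936767578) normal [-0.008 -0.011  1.   ]
side 149 [ 0.51487555 -0.34650815  0.08073679] ((505.1565856933594, -351.2337951660156), 91.42483520507812) normal [-0.003 -0.013 -1.   ]
```

View pics/m4.png

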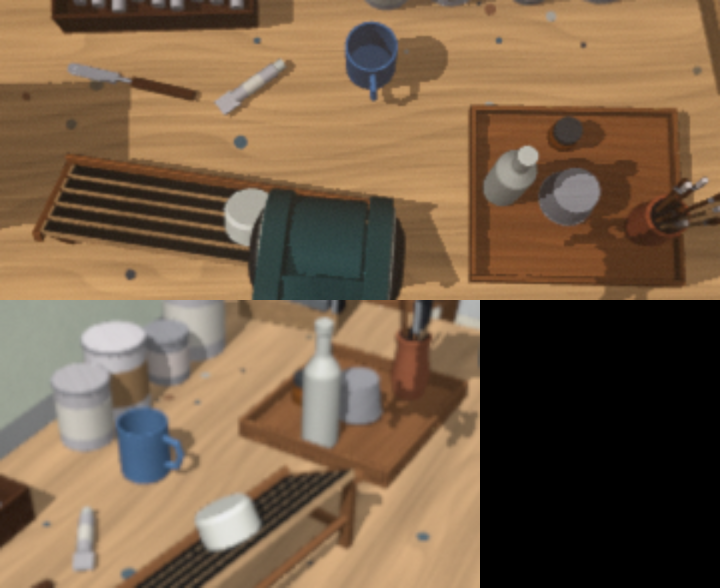

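The last picture shows all four cups as one level stack in the tray (lower view at (362,395)). The top measures 0.080 m, as expected for fully nested cups. The dish, bottle, jug, jar, mug, tube and knife look undisturbed.

```bash
python3 -c "
from bench import ctrl
print(ctrl.job_done())"
```

```text
the job is handed in; nothing more can be done
None
```

The three cups from the rack are nested over the smallest one in the tray, mouth down and in size order; by camera the stack is level with its top at the expected 80 mm, though cup3 sits about 6 mm off cup0's first measured position (sideways play and any shift of cup0), and the job was handed in at about 41 s.

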